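# Fish the hex driver out of the key machine's chip well

## Task

The hex driver has fallen into the chip well of the key-cutting machine and its blade has slid under the deck plate. Switch the machine off at its toggle before you touch the driver, then tilt the driver and draw it out end first through the well's opening, without forcing it against the deck plate, and finish still holding it in the gripper, all of it out in the open air about 10 cm above the deck plate and kept still. Do not disturb the key blank, shackle, brush or padlock lying about.

Things in the scene. Friction and masses are not known exactly. Their poses are not given: they have to be found in the camera images.
- machine: Olive-green bench key-cutting machine, 330 (x) x 340 (y) mm, fixed. Origin: centre of its underside on the cart top; front is -y. Front half: chip well, floor 12 mm above the cart, inner x -155..155, y -160..-14 mm, partly under the deck plate. Rear half: plinth 75 mm high; on it motor, vises, cutter and swing arm up to 200 mm high at x below 62, y over 24 mm.
- opening (a point): Centre of the upward opening of the chip well left by the deck plate, 60 mm above the cart, at machine (85, -87, 60) mm. The opening spans 140 mm along machine x (15..155) and 146 mm along y (-160..-14). Rims at its front (-y) and end (+x): 10 mm thick, tops 60 mm above the cart; deck edge at its -x side, plinth at its +y side (75 mm).
- deck: Steel deck plate over the near half of the chip well, 180 x 156 x 4 mm, fixed to the machine and turned like it. Origin: centre of its underside, at machine (-75, -92, 71) mm; its top is 75 mm above the cart, its free edge at its own x = +90 mm (machine x = +15 mm).
- toggle (a joint): Angle of the machine's bat-handle toggle switch, rad. 0 = off, leaning to machine -x; 0.70 = on, leaning to machine +x. It starts on (0.6 to 0.7). It stays where it is left and takes about 1.3 N at its tip.
- toggle_tip (a point): Centre of the 13 mm ball at the tip of the toggle's bat, 40 mm from the pivot, about 148 mm above the cart; the bat is 9 mm thick.
- toggle_pivot (a point): Pivot of the toggle, at machine (115, 90, 110) mm, on a control box x 75..155, y 45..135 mm with its top 108 mm above the cart; the bat swings in the machine's x-z plane.
- driver: Hex driver 230 mm long, 90 to 145 g: straight eight-sided black rubber handle 100 mm long, 24 mm across flats, then a steel blade 130 mm long, 6 mm thick. Origin: on the long axis at mid handle; +x from blade to butt. It lies flat on the well floor (axis 24 mm above the cart), handle in the opening, butt 14 to 30 mm from the end rim, blade to machine -x under the deck, within 0.12 rad of machine x.
- driver_tip (a point): Free end of the driver's blade, on its axis, 180 mm from mid handle. The driver balances 30 mm from mid handle towards the blade.
- driver_butt (a point): Butt end of the driver's handle, on its axis, 50 mm from mid handle.
- key_blank: Brass key blank lying loose on the deck plate: bow 24 mm wide, 58 mm long, 3 mm thick. Origin: underside. To be left alone.
- shackle: Loose U-shaped copper padlock shackle lying on the cart beside the machine, 8 mm bar, 75 x 48 mm. To be left alone.
- burr_brush: Small aluminium burr brush with wire bristles, lying on the cart beside the machine, 128 mm long. To be left alone.
- padlock: Shut brass padlock lying on the cart beside the machine, body 50 x 45 x 20 mm. To be left alone.
Mind the look-alikes: they are no part of the job. Of the things like the driver, leave any that is pink; of the rest the larger one is meant.

How it is judged (in metres and radians):
On the way, in this order (a step that is already met when the one before it is completed fails the run):
1. the machine is switched off while the driver still lies in the well (value of joint toggle below 0.15 rad and height (world z) of driver_butt below 0.05 m), for 0.2 s.
2. the driver is tilted in the fingers: butt raised out over the deck's height, blade tip still below it (height (world z) of driver_butt above 0.085 m and height (world z) of driver_tip below 0.071 m and contact force between the fingers and driver above 1 N), for 0.1 s.
3. the blade tip has come up out of the opening (height (world z) of each of driver_tip, driver_butt above 0.085 m and contact force between the fingers and driver above 1 N), for 0.1 s.
At the end, for the whole second after the job is handed in: The driver is still gripped by the fingers (over 1 N), both its ends more than 140 mm above the cart (65 mm above the deck plate), touching nothing of the machine, moving slower than 30 mm/s, and the toggle is off (below 0.15 rad) (height (world z) of each of driver_tip, driver_butt above 0.14 m and contact force between the fingers and driver above 1 N and contact force between driver and machine below 0.05 N and linear speed of driver below 0.03 m/s and value of joint toggle below 0.15 rad); the arm keeps its last pose, push and grip.
It fails at once if the driver is touched by the fingers while the machine is still switched on (contact force between the fingers and driver above 0.5 N and value of joint toggle above 0.3 rad).
It fails at once if the driver is forced against the deck plate (over 20 N) (contact force between driver and deck above 20 N).
It fails at once if the key blank, shackle, brush or padlock is shifted by more than 30 mm (distance of any of key_blank, shackle, burr_brush, padlock from where it was at the start of the episode above 0.03 m).
It also fails if it takes over 48 s, if anything falls off the work surface, if the arm or the gripper's body presses on something with over 40 N, if the wrist force passes 120 N, or if a joint passes its speed limit or range.

## Robot

A 6-joint arm with a two-finger parallel gripper is mounted at the origin on the work surface. World frame = base frame: x ahead of the robot, y to its left, z up, the work surface at z = 0. Lengths are in m, angles in degrees, forces in N, time in s.
With the tool pointing down it reaches from about 0.25 to 0.725 m from the base axis. Payload 9.7 kg.
Tool frame: the origin (TCP) lies between the finger pads; the fingertips stand 19 mm ahead of it and the grasp point (between the pads) is the TCP; x points along the fingers, y is the direction in which the jaws open and shut, and the axes are right-handed (so a half turn about x gives the same grasp; the last joint's range is limited). The gripper opens to 85 mm and grips with 20 to 120 N. Pads are 22 mm wide; open, the fingers measure 114 mm over their backs; the gripper's body (76 mm by 85 mm) begins 54 mm behind the grasp point. The pads swing forward as they close: fully open they stand 13 mm farther back than shut.
Start: joints at [0, 4.979, 10.078, 95.1, 0, 90], TCP at [0.55, -0, 0.226] pointing down, gripper open.
Joint ranges: [-179.16, 179.16], [-48.56, 103.87], [-65.8, 70.77], [-126.05, 130.52], [-82.76, 87.17], [-180, 180]. Speed limits (degrees/s): [127.2, 127.2, 147.25, 180, 180, 180].

## Interface

Orientations are given as [roll, pitch, yaw] about the fixed x, y, z axes, in that order (R = Rz(yaw) Ry(pitch) Rx(roll)).
In Python, from workcell import bot gives the robot as it stands. The module is installed in compiled form; this text tells all that it offers.
- The arm moves only by the shell command python3 -m handwheel 'ROWS' [FORCE]. ROWS is JSON, a list of rows, each a list of 7 numbers: the turn, a rotation vector about the tool's x, y, z in degrees, then the shift along the tool's x, y, z in m, then the closure, from -1 (fully open) to 1 (shut), so that 0 is half open. In form: [[ax, ay, az, dx, dy, dz, fingers], ...]. A call has 1 to 20 rows; each row is the pose to reach, as a shift and turn from the pose commanded when the call began, along the tool's axes at that moment; what a row does not reach only later rows make up. A row lasts 1/8 s, in which the tool goes at most 62.5 mm and 10.7 degrees, less where a joint would pass 70% of its speed; a pose out of reach is approached as far as the arm can. A call with a gripper value outside its range is refused whole. The fingers move at their own pace and stop on an object; FORCE is the grip in N (left out, the last holds). Time passes only in rows, so rows that repeat a pose let the fingers close. It gives the time, the measured TCP pose, the force and the opening at its end, in the units of the state.
- bot.get_obs(): the state, without advancing time (a new reading comes with each control period).
- bot.camera(name): name is "scene" or "side" or "wrist"; returns a dict with "frame" (480x640x3 uint8, red, green, blue), "fx", "fy", "cx", "cy" (pixels), "R" (3x3) and "t" (3): a world point X has camera coordinates R X + t; the wrist camera has in their place "tool_from_camera" (4x4, takes a point from camera to tool coordinates, whose origin is the TCP and whose axes are the tool frame's). Camera axes: x right, y down, z forward; pixel columns grow to the right and rows downward; lengths in m; the calibration is good to about 2 mm. A picture is of the moment at which its call begins: read the wrist's pose just before it. There is no depth.
- bot.job_done(): hands the job in, once; it reports no verdict.
Trained networks look in a picture, given as the dict that the camera call returned (one of the last four; its "shot" number tells which), for a name from the list of things; names that differ only in an ending like _2 or _b are one class to them, and where a whole thing is asked for, a point or a joint stands for the part that bears it (a point fixed in the world has none). Each returns a list of dicts, best first, with "conf" (0 to 1); they miss things now and then, are a little off and sometimes report something else, mostly with a low value. They report only what shows in the picture. A call takes as long as a camera call. They do not tell look-alikes from the thing itself.
- bot.look_for(name, picture): "bbox" ([left, top, width, height] as shares, 0 to 1, of the picture: columns of its width, rows of its height, round what is visible of it).
- bot.tip_of(name, picture): "centre" ([column, row] as shares, 0 to 1, of the picture: columns of its width, rows of its height: a listed point, or the origin of a listed thing).
The state is a dict: "time": time; "q": joint angles; "qd": joint speeds; "joint_efforts": joint torques, N m; "ee_pos": TCP position; "tcp_rot": TCP orientation; "wrist_force": force on the tool from outside, world axes, zero at the start; "torque": the same for the moment, N m; "opening": finger opening in m.
Only numpy, scipy, OpenCV 4.12 (cv2) and the standard library are available. Lean on these libraries where they do the work, as an engineer would, in place of code of your own. Each camera call takes 0.05 s, during which the arm holds its last target.

## Working session

There is one attempt and no reset: what is moved stays moved. The work goes in short steps, Python scripts to look and compute and a shell command to move; the robot and the scene stay as the last step left them, time stands still between calls to the robot, and variables do not carry over. Pictures are saved under pics/ and viewed, and the job is handed in when it is done.

```bash
mkdir -p pics; ls; python3 - <<'E'
from workcell import bot
import cv2,numpy as np
o=bot.get_obs();print({k:np.round(v,4).tolist() for k,v in o.items()})
for n in ["scene","side","wrist"]:
    p=bot.camera(n); cv2.imwrite(f"pics/{n}0.png",p["frame"][:,:,::-1])
    print(n,{k:(np.round(v,4).tolist()) for k,v in p.items() if k!="frame"})
    for t in ["toggle_tip","toggle_pivot","driver_butt","driver_tip","driver","opening","machine","deck"]:
        print(t,[(np.round(np.array(d["centre"])*[640,480],1).tolist(),round(d["conf"],2)) for d in bot.tip_of(t,p)])
E
```

```text
pics
{'time': 0.0, 'q': [-0.0018, 5.0098, 10.0335, 95.0995, 0.0015, 90.0007], 'qd': [0.1132, -0.0849, -0.0638, -0.0989, 0.0123, -0.0055], 'joint_efforts': [0.0008, -52.0392, 46.4803, 0.0164, 0.0, -0.0001], 'ee_pos': [0.5498, -0.0, 0.2254], 'tcp_rot': [-91.0994, 89.9242, 178.8981], 'wrist_force': [-0.4735, 0.6144, -0.0969], 'torque': [-0.0029, -0.0087, 0.0129], 'opening': 0.0856}
scene {'fx': 475.1322, 'fy': 475.1322, 'cx': 315.2876, 'cy': 234.2361, 'R': [[0.8832, 0.4688, 0.0093], [0.388, -0.7196, -0.5758], [-0.2633, 0.5122, -0.8175]], 't': [-0.5106, -0.1195, 1.2531], 'shot': 1}
toggle_tip [([365.9, 201.9], 0.5)]
toggle_pivot [([358.1, 214.6], 0.9)]
driver_butt [([200.8, 377.3], 0.76), ([468.8, 164.5], 0.76), ([319.5, 288.8], 0.66)]
driver_tip [([388.1, 168.4], 0.91), ([266.1, 328.0], 0.65), ([367.1, 200.4], 0.65)]
driver [([217.0, 361.8], 0.91), ([448.2, 162.3], 0.76), ([300.4, 278.0], 0.62)]
opening [([303.8, 269.6], 0.77)]
machine [([298.3, 241.5], 0.9)]
deck [([247.3, 232.3], 0.64)]
side {'fx': 510.0847, 'fy': 510.0847, 'cx': 313.8556, 'cy': 248.5707, 'R': [[0.9578, -0.2868, -0.02
[... 352 characters left out ...]
, ([338.8, 413.8], 0.56)]
opening [([328.0, 294.9], 0.78), ([329.1, 228.5], 0.38), ([256.4, 304.2], 0.31)]
machine [([289.0, 292.4], 0.61)]
deck [([250.5, 305.7], 0.89), ([349.9, 302.4], 0.57)]
wrist {'fx': 431.0321, 'fy': 431.0321, 'cx': 318.6235, 'cy': 237.2742, 'tool_from_camera': [[-0.0003, -0.3169, 0.9485, -0.1476], [1.0, -0.0003, 0.0002, 0.0005], [0.0003, 0.9485, 0.3169, -0.0811], [0.0, 0.0, 0.0, 1.0]], 'shot': 3}
toggle_tip []
toggle_pivot []
driver_butt [([257.2, 472.8], 0.81), ([384.4, 226.4], 0.72)]
driver_tip [([303.5, 349.7], 0.63)]
driver [([327.3, 222.5], 0.85), ([265.1, 444.1], 0.7)]
opening [([327.2, 230.2], 0.77)]
machine [([239.4, 93.5], 0.91)]
deck [([108.8, 209.6], 0.56)]
```

View pics/scene0.png

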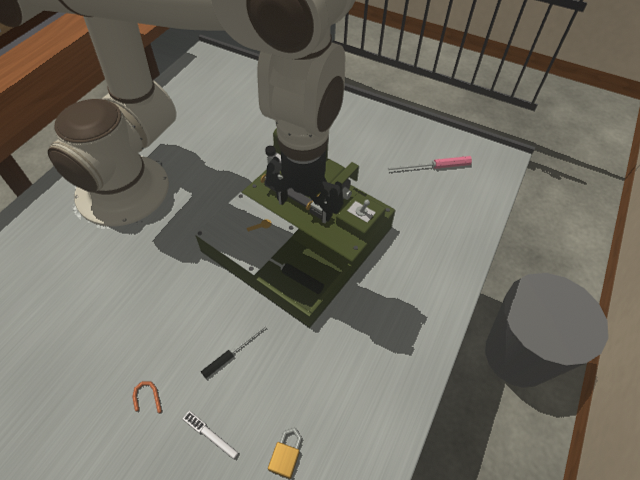

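View pics/side0.png

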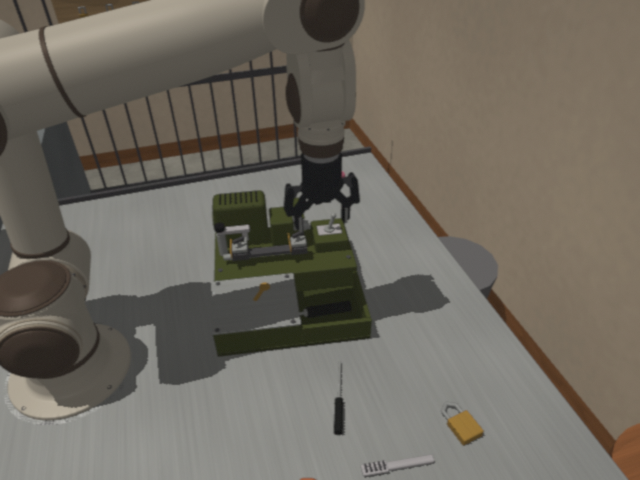

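View pics/wrist0.png

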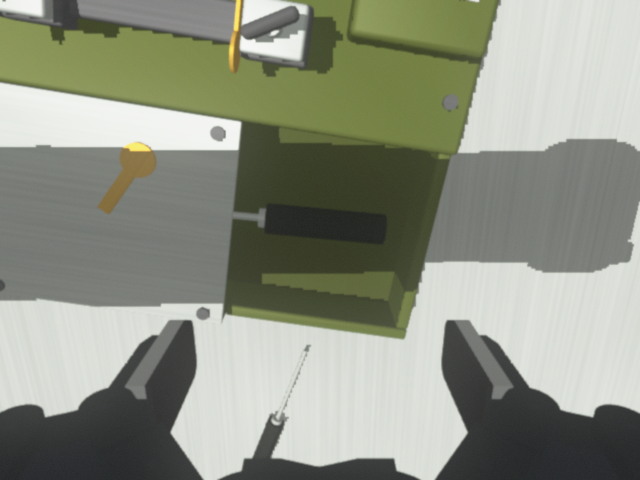

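```bash
cat > h.py <<'E'
from workcell import bot
import cv2,numpy as np
from scipy.spatial.transform import Rotation as Ro
from scipy.optimize import least_squares
def T_tool(o):
    T=np.eye(4);T[:3,:3]=Ro.from_euler('xyz',o["tcp_rot"],degrees=True).as_matrix();T[:3,3]=o["ee_pos"];return T
def cam(name):
    o=bot.get_obs();p=bot.camera(name)
    if name=="wrist":
        C=np.linalg.inv(T_tool(o)@np.array(p["tool_from_camera"]));p["R"]=C[:3,:3];p["t"]=C[:3,3]
    p["o"]=o;return p
def proj(p,X):
    c=np.array(p["R"])@np.asarray(X).T+np.array(p["t"])[:,None];return np.c_[p["fx"]*c[0]/c[2]+p["cx"],p["fy"]*c[1]/c[2]+p["cy"]]
def ray(p,uv,z):
    R=np.array(p["R"]);d=R.T@np.array([(uv[0]-p["cx"])/p["fx"],(uv[1]-p["cy"])/p["fy"],1]);c=-R.T@np.array(p["t"]);return c+d*(z-c[2])/d[2]
def M(m,P):
    P=np.asarray(P,float)/1000;c,s=np.cos(m[2]),np.sin(m[2]);return P@np.array([[c,-s,0],[s,c,0],[0,0,1]]).T+[m[0],m[1],0]
E
python3 - <<'E'
from h import *
ps={n:cam(n) for n in ["scene","side","wrist"]}
L=[("wrist",(241,122),(15,-14,75)),("wrist",(223,321),(15,-170,75)),("wrist",(404,338),(165,-170,60)),("wrist",(458,153),(165,-14,75)),
("scene",(313,326),(165,-170,0)),("scene",(198,234),(-165,-170,75)),("side",(370,337),(165,-170,0)),("side",(218,355),(-165,-170,0))]
def f(m): return np.concatenate([(proj(ps[n],M(m,[P]))[0]-uv) for n,uv,P in L])
r=least_squares(f,[.5,0,0],loss='soft_l1');m=r.x;print(m,np.degrees(m[2]));print(f(m).reshape(-1,2).round(1))
np.save("m.npy",m)
print("pivot",M(m,[[115,90,110]]),"opening",M(m,[[85,-87,60]]))
for n,uv in [("wrist",(386,229)),("wrist",(266,217)),("side",(350,305)),("scene",(320,289)),]:
    w=ray(ps[n],uv,.024);c,s=np.cos(m[2]),np.sin(m[2]);d=w[:2]-m[:2];print(n,w.round(4),(np.array([c*d[0]+s*d[1],-s*d[0]+c*d[1]])*1000).round(1))
for n,p in ps.items():
    im=p["frame"][:,:,::-1].copy()
    for P in [(15,-14,75),(15,-170,75),(165,-170,60),(165,-14,75),(-165,-170,75),(115,90,110),(75,45,108),(155,45,108),(155,135,108),(75,135,108),(138,90,143),(165,-170,0)]:
        u=proj(p,M(m,[P]))[0]
        if abs(u).max()<2000: cv2.circle(im,tuple(int(a) for a in u.round()),2,(0,0,255),-1)
    if n!="wrist": im=cv2.resize(im[130:360,180:420],None,fx=2.6,fy=2.6,interpolation=cv2.INTER_CUBIC)
    cv2.imwrite(f"pics/{n}1.png",im)
E
```

```text
[ 0.48576856  0.08139259 -0.15421668] -8.835964817256437
[[-0.3 -3.7]
 [-1.6  1.5]
 [ 1.4 -0.2]
 [ 0.8  0. ]
 [-3.8  1.6]
 [-4.2 -1.3]
 [ 1.   0.1]
 [ 0.2  0.8]]
pivot [[0.61322831 0.15265978 0.11      ]] opening [[ 0.55639606 -0.01763143  0.06      ]]
wrist [ 0.6078 -0.0283  0.024 ] [137.4 -89.7]
wrist [ 0.5062 -0.0177  0.024 ] [ 35.4 -94.8]
side [ 0.6035 -0.0288  0.024 ] [133.2 -90.8]
scene [ 0.605  -0.0287  0.024 ] [134.7 -90.5]
```

View pics/scene1.png

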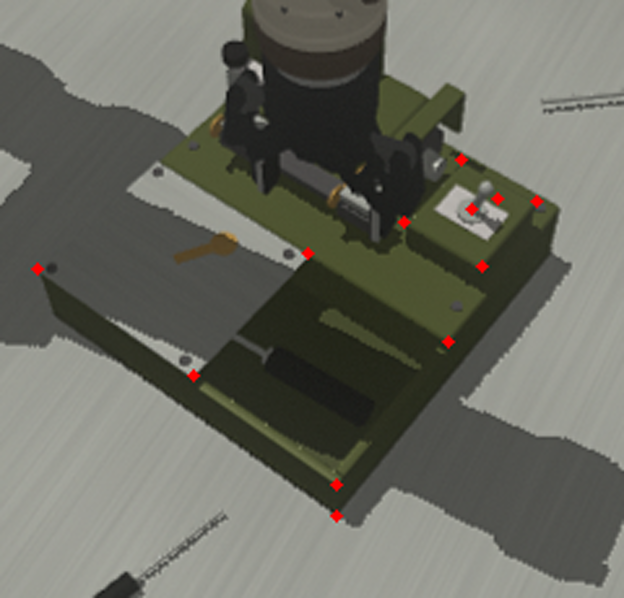

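View pics/side1.png

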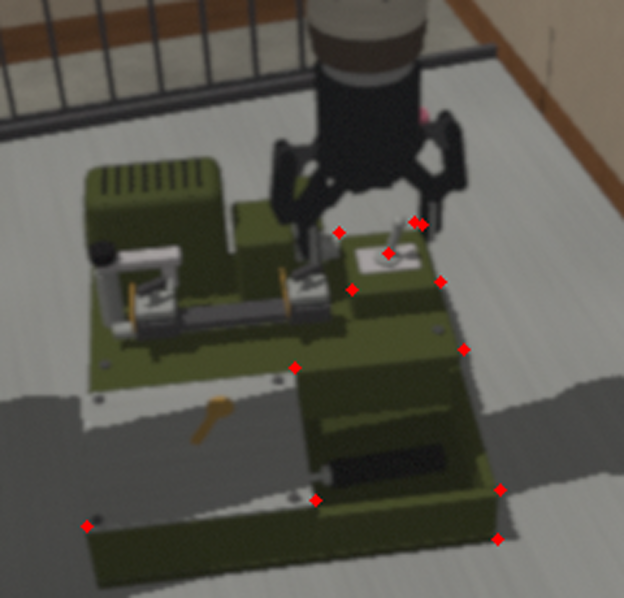

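View pics/wrist1.png

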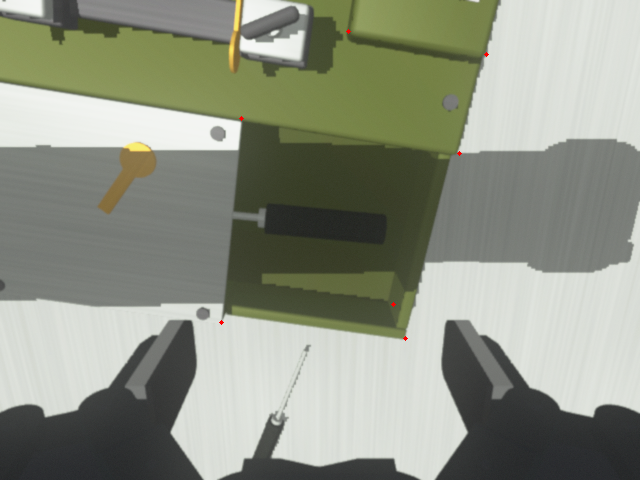

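```bash
python3 - <<'E'
from h import *
m=np.load("m.npy")
ps={n:cam(n) for n in ["scene","side"]}
for n,p in ps.items():
    x=proj(p,M(m,[[115,90,130]]))[0].astype(int);im=p["frame"][x[1]-35:x[1]+35,x[0]-45:x[0]+45,::-1]
    print(n,x-[45,35]);cv2.imwrite(f"pics/{n}2.png",cv2.resize(im,None,fx=8,fy=8,interpolation=cv2.INTER_CUBIC))
    for t in ["toggle_tip","toggle_pivot"]:print(t,[(np.round(np.array(d["centre"])*[640,480],1).tolist(),round(d["conf"],2)) for d in bot.tip_of(t,p)])
obs={"scene":(366.9,201.9),"side":(333.5,216.5)}
r=least_squares(lambda X:np.concatenate([proj(ps[n],[X])[0]-obs[n] for n in obs]),[.6,.15,.14]);X=r.x
c,s=np.cos(m[2]),np.sin(m[2]);d=X[:2]-m[:2];print(X,r.fun,(np.array([c*d[0]+s*d[1],-s*d[0]+c*d[1],X[2]])*1000).round(1))
E
```

```text
scene [316 169]
toggle_tip [([366.9, 202.5], 0.47)]
toggle_pivot [([357.4, 215.1], 0.95)]
side [284 185]
toggle_tip [([336.0, 214.5], 0.64), ([330.9, 228.1], 0.21)]
toggle_pivot [([329.1, 228.9], 0.72), ([334.5, 214.1], 0.17)]
[0.62381329 0.15590156 0.13978107] [ 0.08875127  0.75584141 -0.531489   -0.62427555] [125.   94.8 139.8]
```

View pics/scene2.png

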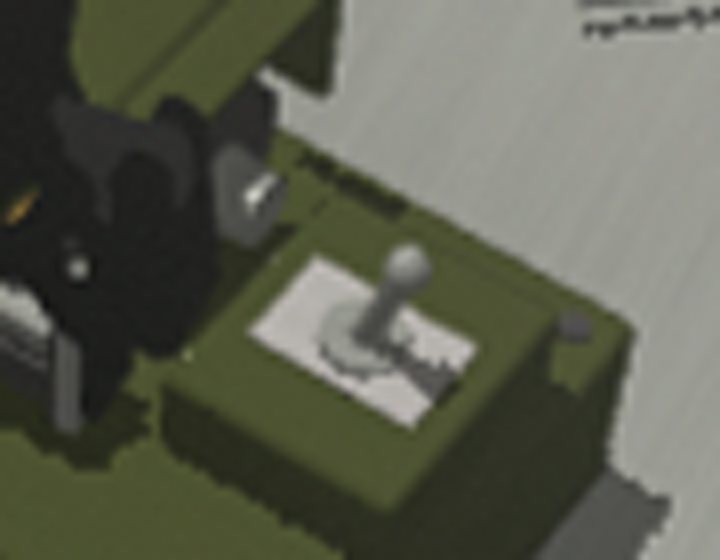

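View pics/side2.png

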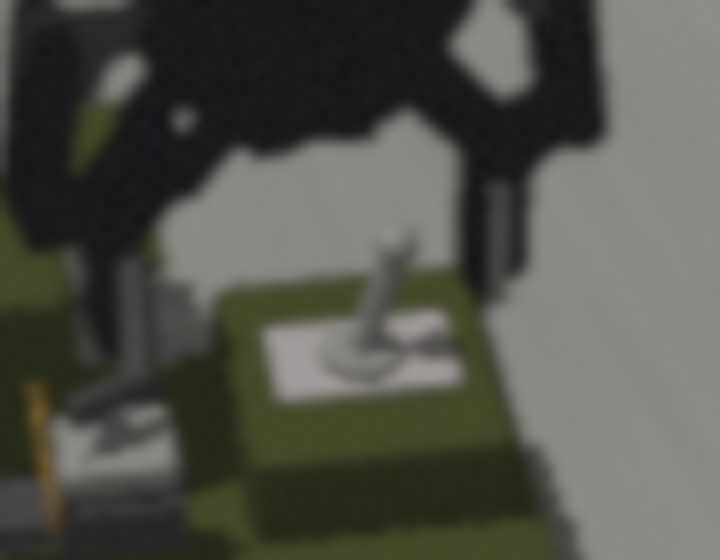

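The bat leans about 0.35 rad either side of vertical: ball on at machine x≈128, off at ≈101. First I move beside it on the +x side with the fingers shut and tool y along machine x.

```bash
python3 -m handwheel '[[4,0,0,0,0.03,-0.036,1],[8.8,0,0,0,0.06,-0.072,1],[8.8,0,0,0,0.09,-0.108,1],[8.8,0,0,0,0.117,-0.144,1],[8.8,0,0,0.03,0.117,-0.144,1],[8.8,0,0,0.06,0.117,-0.144,1],[8.8,0,0,0.079,0.117,-0.144,1],[8.8,0,0,0.079,0.117,-0.144,1]]' 30
python3 - <<'E'
from h import *
print({k:np.round(v,4).tolist() for k,v in bot.get_obs().items() if k in("ee_pos","tcp_rot","wrist_force","opening","time")})
print(T_tool(bot.get_obs()).round(3))
for n in ["scene","side"]:
    p=cam(n);y0,x0=(150,300) if n=="scene" else (160,280)
    cv2.imwrite(f"pics/{n}3.png",cv2.resize(p["frame"][y0:y0+100,x0:x0+130,::-1],None,fx=6,fy=6,interpolation=cv2.INTER_CUBIC))
E
```

```text
time: 2.8
ee_pos: [0.6662, 0.1439, 0.1453]
tcp_rot: [-68.6, 89.8, -167.4]
wrist_force: [-0.2, -0.5, 0.4]
opening: 0.0002
{'time': 2.8, 'ee_pos': [0.6662, 0.1439, 0.1453], 'tcp_rot': [-68.5747, 89.8146, -167.3712], 'wrist_force': [-0.2011, -0.52, 0.3816], 'opening': 0.0002}
[[-0.003  0.988 -0.153  0.666]
 [-0.001 -0.153 -0.988  0.144]
 [-1.    -0.003  0.001  0.145]
 [ 0.     0.     0.     1.   ]]
```

View pics/scene3.png

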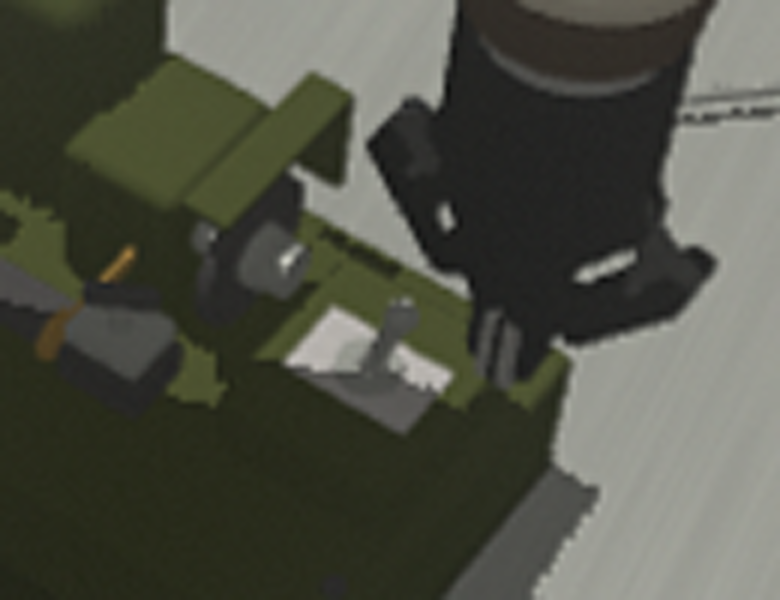

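View pics/side3.png

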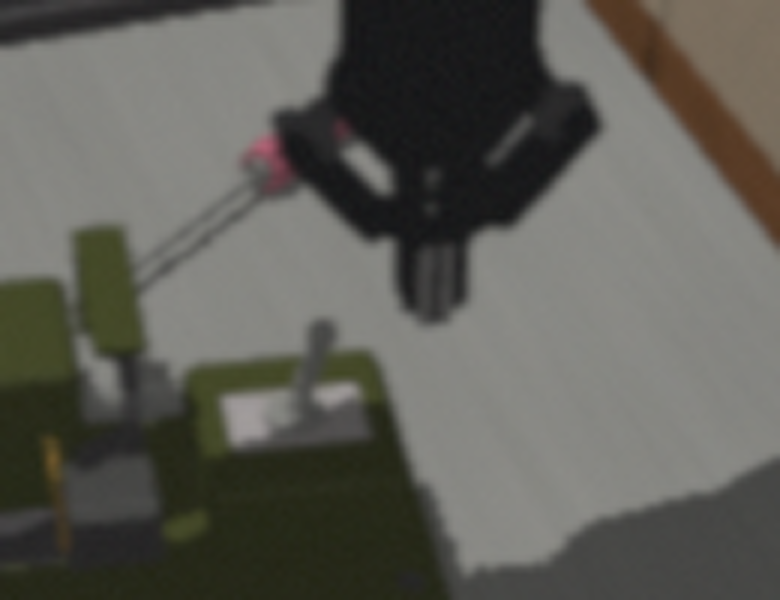

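```bash
python3 -m handwheel '[[0,0,0,0,-0.01,-0.002,1],[0,0,0,0,-0.018,-0.002,1],[0,0,0,0,-0.025,-0.002,1],[0,0,0,0,-0.031,-0.002,1],[0,0,0,0,-0.037,-0.002,1],[0,0,0,0,-0.042,-0.002,1],[0,0,0,0,-0.045,-0.002,1],[0,0,0,0,-0.045,-0.002,1]]'
python3 - <<'E'
from h import *
for n in ["scene","side"]:
    p=cam(n);y0,x0=(150,300) if n=="scene" else (160,280)
    cv2.imwrite(f"pics/{n}4.png",cv2.resize(p["frame"][y0:y0+100,x0:x0+130,::-1],None,fx=6,fy=6,interpolation=cv2.INTER_CUBIC))
E
```

```text
time: 3.9
ee_pos: [0.6231, 0.153, 0.1485]
tcp_rot: [110.2, 89.9, 11.3]
wrist_force: [1.7, 0.4, 6.5]
opening: -0.0003
```

View pics/scene4.png

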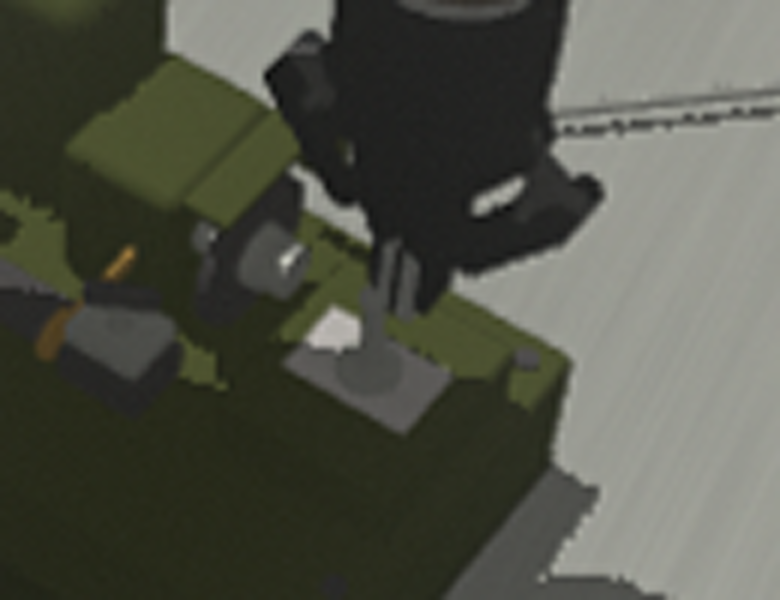

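View pics/side4.png

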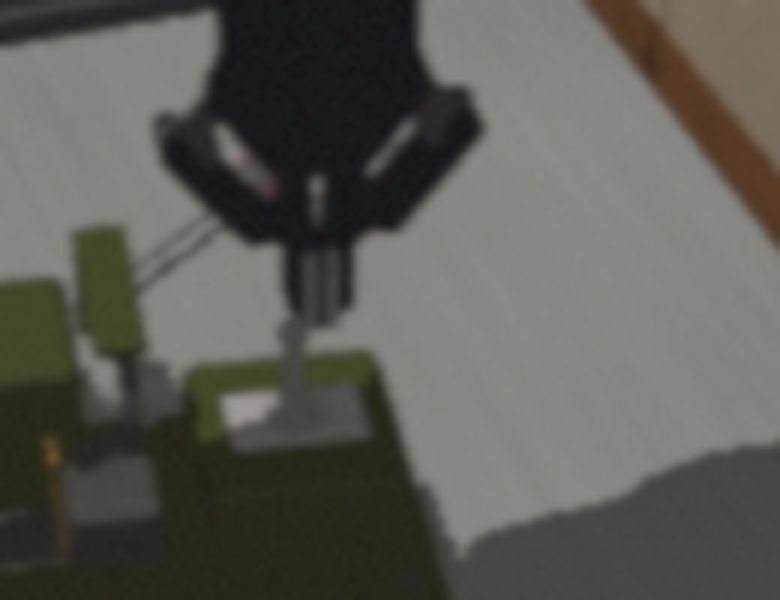

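```bash
python3 - <<'E'
from h import *
m=np.load("m.npy");o=bot.get_obs();T=T_tool(o);print(o["ee_pos"],o["wrist_force"])
w=T[:3,3];c,s=np.cos(m[2]),np.sin(m[2]);d=w[:2]-m[:2];print("tcp in machine",(np.array([c*d[0]+s*d[1],-s*d[0]+c*d[1]])*1000).round(1))
tips=[T@np.array([.019,a,b,1]) for a in(-.0145,.0145) for b in (-.011,.011)]
ps={}
for n in ["scene","side"]:
    p=ps[n]=cam(n);y0,x0=(150,300) if n=="scene" else (160,280)
    im=cv2.resize(p["frame"][y0:y0+100,x0:x0+130,::-1],None,fx=6,fy=6,interpolation=cv2.INTER_CUBIC)
    for X,col in [(t[:3],(0,0,255)) for t in tips]+[(M(m,[[115+40*np.sin(a),90,110+40*np.cos(a)]])[0],(255,0,0)) for a in(-.35,0,.35)]:
        u=(proj(p,[X])[0]-[x0,y0]+.5)*6;cv2.circle(im,tuple(int(v) for v in u),4,col,-1)
    cv2.imwrite(f"pics/{n}5.png",im)
    print(bot.tip_of("toggle_tip",p))
E
```

```text
[0.6231643  0.15297216 0.14845898] [ 0.40843742 -0.28873876  7.06331645]
tcp in machine [124.8  91.8]
[{'centre': [0.5669, 0.4173], 'conf': 0.57}]
[{'centre': [0.5172, 0.4488], 'conf': 0.48}]
```

View pics/scene5.png

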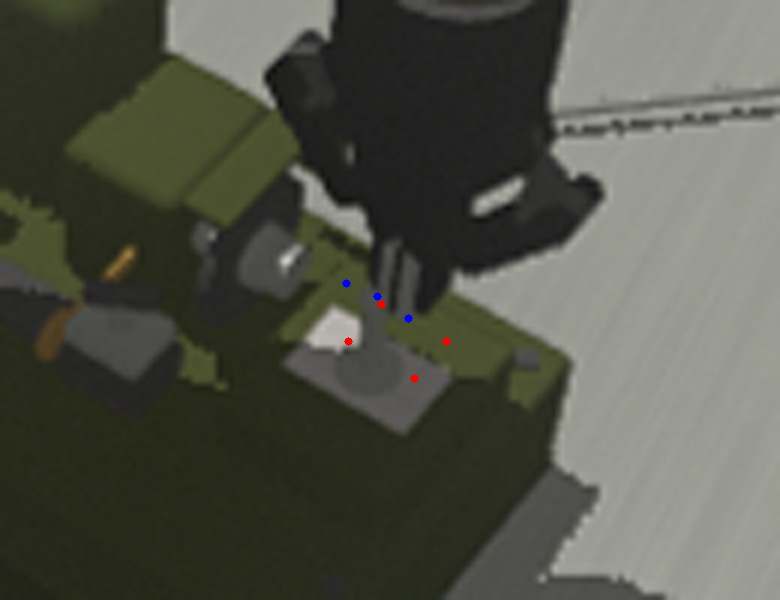

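View pics/side5.png

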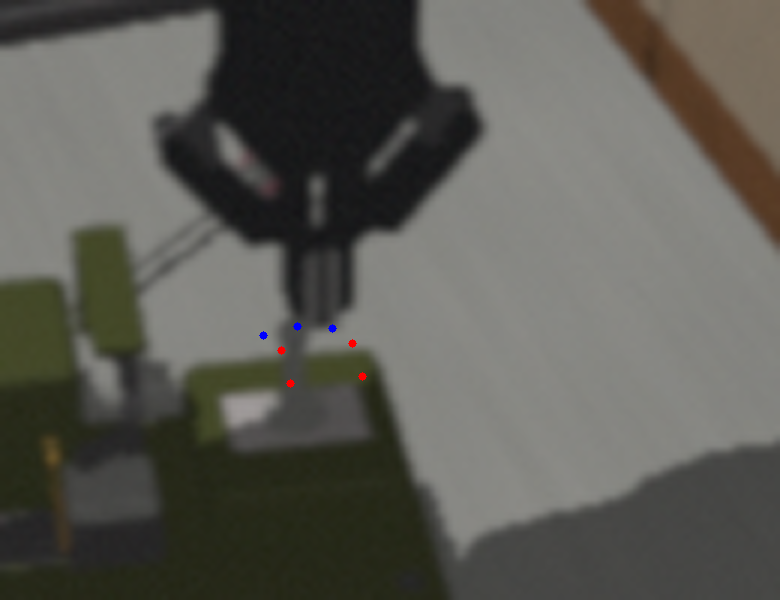

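```bash
python3 -m handwheel '[[0,0,0,-0.01,0.01,0,1],[0,0,0,-0.01,0.03,0,1],[0,0,0,0,0.045,0,1],[0,0,0,0,0.045,0,1]]'
python3 - <<'E'
from h import *
o=bot.get_obs();T=T_tool(o);print(o["ee_pos"],o["wrist_force"])
for n in ["scene","side"]:
    p=cam(n);y0,x0=(150,300) if n=="scene" else (160,280)
    im=cv2.resize(p["frame"][y0:y0+100,x0:x0+130,::-1],None,fx=6,fy=6,interpolation=cv2.INTER_CUBIC)
    for k in (-.02,-.01,0,.01,.02):
        u=(proj(p,[(T@[k,0,0,1])[:3]])[0]-[x0,y0]+.5)*6;cv2.circle(im,tuple(int(v) for v in u),4,(0,0,255) if k else (0,255,0),-1)
    cv2.imwrite(f"pics/{n}6.png",im)
E
```

```text
time: 4.7
ee_pos: [0.6671, 0.1456, 0.1447]
tcp_rot: [-70.4, 89.8, -169.2]
wrist_force: [-0.3, -0.2, -0.2]
opening: 0.0001
[0.66711764 0.14563755 0.14471196] [-0.26024495 -0.16493996 -0.19282066]
```

View pics/scene6.png

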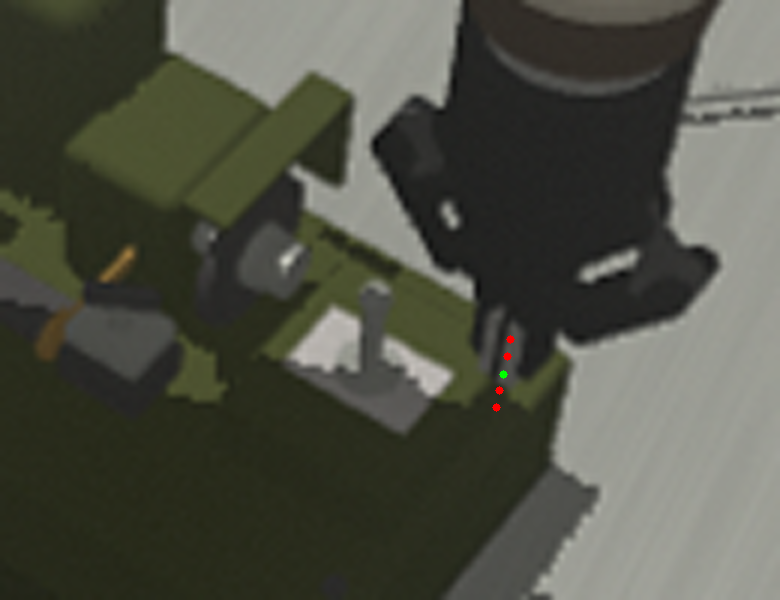

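View pics/side6.png

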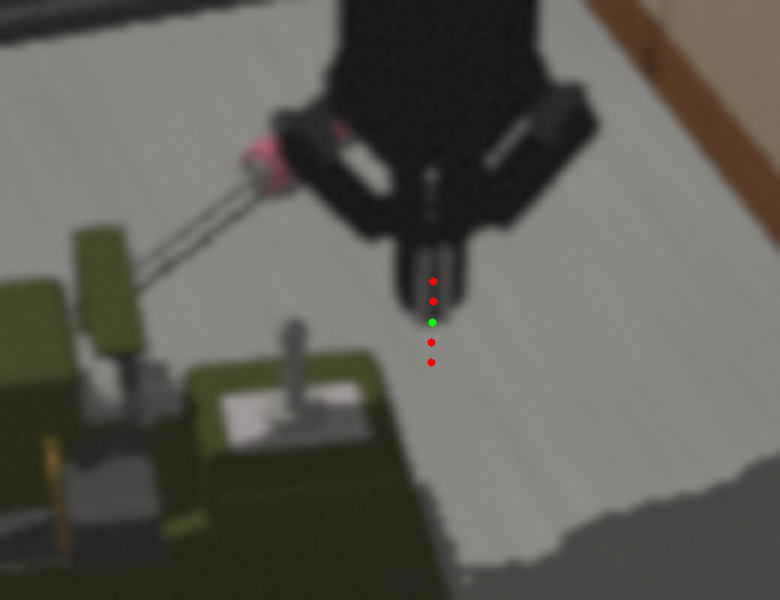

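Measured against both pictures, the shut fingertips sit only about 3 mm ahead of the reported TCP, not 19 mm. They rode over the ball, which now stands about upright. I'll go 17 mm lower and push again.

```bash
python3 -m handwheel '[[0,0,0,0.017,-0.01,0,1],[0,0,0,0.017,-0.023,0,1],[0,0,0,0.017,-0.031,0,1],[0,0,0,0.017,-0.037,0,1],[0,0,0,0.017,-0.042,0,1],[0,0,0,0.017,-0.046,0,1],[0,0,0,0.017,-0.046,0,1]]'
python3 - <<'E'
from h import *
for n in ["scene","side"]:
    p=cam(n);y0,x0=(150,300) if n=="scene" else (160,280)
    im=cv2.resize(p["frame"][y0:y0+100,x0:x0+130,::-1],None,fx=6,fy=6,interpolation=cv2.INTER_CUBIC)
    cv2.imwrite(f"pics/{n}7.png",im[:, :][:600,:780])
a,b=[cv2.imread(f"pics/{n}7.png") for n in("scene","side")];cv2.imwrite("pics/b7.png",cv2.resize(np.hstack([a[150:500,150:600],b[150:500,100:550]]),(800,311)))
E
```

```text
time: 5.68
ee_pos: [0.6216, 0.1531, 0.1302]
tcp_rot: [-96.8, 90.0, 164.4]
wrist_force: [0.8, 0.5, 0.5]
opening: -0.0001
```

View pics/b7.png

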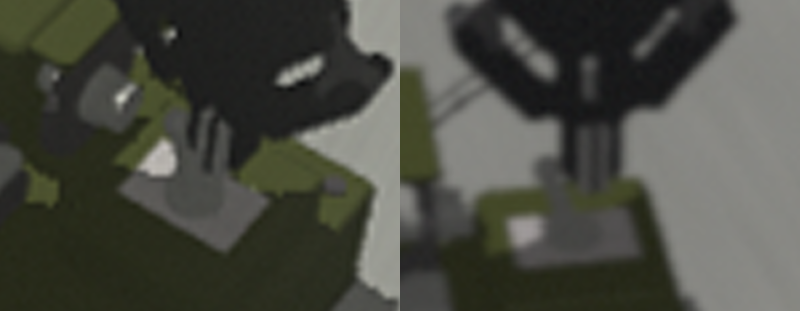

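```bash
python3 -m handwheel '[[0,0,0,0,-0.002,0,1],[0,0,0,0,-0.004,0,1],[0,0,0,0,-0.004,0,1]]'; python3 -m handwheel '[[0,0,0,0,0.02,0,1],[0,0,0,-0.03,0.05,0,0],[0,0,0,-0.06,0.05,0.03,0],[0,0,0,-0.12,0.04,0.09,0],[0,0,0,-0.13,0.0,0.15,0],[0,0,0,-0.13,-0.02,0.19,0],[0,0,0,-0.13,-0.02,0.20,0]]'
python3 - <<'E'
from h import *
m=np.load("m.npy")
X=[]
for n in ["scene","side"]:
    p=cam(n);y0,x0=(150,300) if n=="scene" else (160,280)
    im=cv2.resize(p["frame"][y0:y0+100,x0:x0+130,::-1],None,fx=6,fy=6,interpolation=cv2.INTER_CUBIC)
    for a in(-.35,-.2,0,.35):
        u=(proj(p,M(m,[[115+40*np.sin(a),90,110+40*np.cos(a)]]))[0]-[x0,y0]+.5)*6;cv2.circle(im,tuple(int(v) for v in u),2,(255,0,0),-1)
    X.append(im)
a,b=X;cv2.imwrite("pics/b8.png",cv2.resize(np.hstack([a[150:500,150:600],b[150:500,100:550]]),(800,311)))
p=cam("wrist");cv2.imwrite("pics/w8.png",p["frame"][:,:,::-1])
o=p["o"];T=T_tool(o);w=T[:3,3];c,s=np.cos(m[2]),np.sin(m[2])
f=lambda w:((np.array([c*(w-m[:3])[0]+s*(w-m[:3])[1],-s*(w-m[:3])[0]+c*(w-m[:3])[1]]))*1000).round(1)
print(o["ee_pos"],f(w));print(T.round(3))
E
```

```text
time: 6.15
ee_pos: [0.6191, 0.1533, 0.1299]
tcp_rot: [85.8, 89.9, -13.0]
wrist_force: [7.5, -1.2, -3.7]
opening: -0.0001
time: 7.02
ee_pos: [0.5658, -0.0431, 0.2618]
tcp_rot: [89.2, 89.9, -9.8]
wrist_force: [-0.4, -0.3, 0.7]
opening: 0.0423
[ 0.56699003 -0.04245438  0.26070452] [  99.3 -109.9]
[[ 0.001  0.988 -0.155  0.567]
 [-0.    -0.155 -0.988 -0.042]
 [-1.     0.001 -0.     0.261]
 [ 0.     0.     0.     1.   ]]
```

View pics/b8.png

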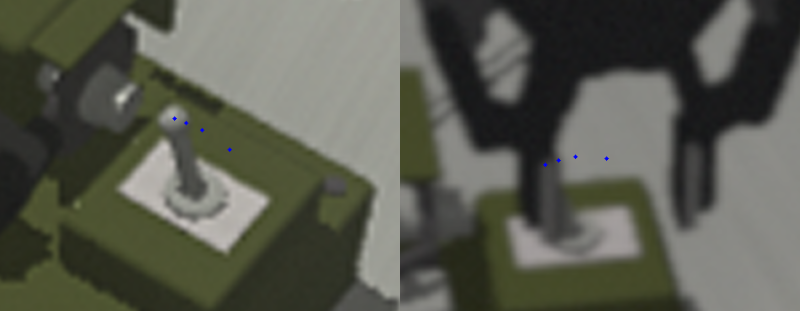

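View pics/w8.png

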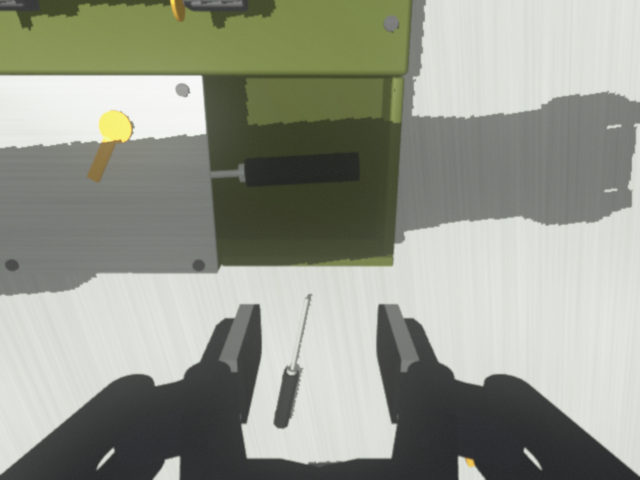

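Toggle is off: the ball lies on the −0.35 marker at the stop. Next I measure the driver from this nearer view.

```bash
python3 - <<'E'
from h import *
m=np.load("m.npy");c,s=np.cos(m[2]),np.sin(m[2])
f=lambda w:((np.array([c*(w-m[:3])[0]+s*(w-m[:3])[1],-s*(w-m[:3])[0]+c*(w-m[:3])[1]]))*1000).round(1)
p=cam("wrist");T=T_tool(p["o"])
a=ray(p,(359,166.5),.024);b=ray(p,(244,172.5),.024);print(a,b,np.hypot(*(a-b)[:2]),f(a),f(b),"yaw",np.degrees(np.arctan2(*(a-b)[1::-1])))
for P in [(15,-14,75),(15,-170,75),(165,-14,75),(165,-170,60)]: print(P,proj(p,M(m,[P]))[0].round(1))
for t in ["driver_butt","driver"]:print(t,[(np.round(np.array(d["centre"])*[640,480],1).tolist(),round(d["conf"],2)) for d in bot.tip_of(t,p)])
u=(a-b)/np.linalg.norm(a-b);g=a-.056*u;print("grasp",g,"tool",np.linalg.inv(T)@np.r_[g,1],T[:3,3])
E
```

```text
[ 0.60675112 -0.02774031  0.024     ] [ 0.50453908 -0.01715586  0.024     ] 0.10275861016869264 [136.3 -89.3] [ 33.7 -94.5] yaw -5.912127098629296
(15, -14, 75) [200.4  73.8]
(15, -170, 75) [216.7 273. ]
(165, -14, 75) [408.   73.6]
(165, -170, 60) [393. 266.]
driver_butt [([355.5, 166.8], 0.75), ([278.2, 426.3], 0.55)]
driver [([284.9, 396.1], 0.92), ([303.8, 169.6], 0.77)]
grasp [ 0.55104898 -0.02197214  0.024     ] tool [ 0.23613788 -0.01938066 -0.01650455  1.        ] [ 0.56756986 -0.0413355   0.26013816]
```

```bash
python3 -c "
from h import *
print(np.round(bot.get_obs()['q'],1))"
python3 -m handwheel '[[10,0,0,0,-0.003,-0.003,0],[20,0,0,0,-0.006,-0.006,0],[30,0,0,0.02,-0.009,-0.008,0]]'; python3 -c "
from h import *
print(np.round(bot.get_obs()['q'],1))"
```

```text
[-4.   8.7 17.9 99.3  0.  94.7]
time: 7.7
ee_pos: [0.5609, -0.0303, 0.2404]
tcp_rot: [132.2, 89.9, 3.2]
wrist_force: [0.6, 0.1, -0.0]
opening: 0.0428
[ -3.1   6.9  13.7  96.8   0.  125.9]
```

```bash
python3 -m handwheel '[[-10,0,0,0,0,0,0],[-20,0,0,0,0,0,0],[-30,0,0,0,0,0,0],[-40,0,0,0,0,0,0],[-50,0,0,0,0,0,0],[-60,0,0,0,0,0,0],[-70,0,0,0,0,0,0],[-80,0,0,0,0,0,0],[-90,0,0,0,0,0,0],[-100,0,0,0,0,0,0],[-110,0,0,0,0,0,0],[-120,0,0,0,0,0,0],[-123,0,0,0,0,0,0],[-123,0,0,0,0,0,0]]'; python3 - <<'E'
from h import *
o=bot.get_obs();T=T_tool(o);print(T.round(4),o["q"].round(1) if hasattr(o["q"],"round") else o["q"])
Ti=np.linalg.inv(T)
print("grasp in tool",Ti@[.5510,-.0220,.014,1])
print("driver axis in tool",Ti[:3,:3]@np.array([.9947,-.1030,0]))
E
```

```text
time: 9.45
ee_pos: [0.5603, -0.0307, 0.2394]
tcp_rot: [176.7, 89.9, 171.0]
wrist_force: [0.1, 0.3, -0.1]
opening: 0.0422
[[-1.000e-03  1.001e-01  9.950e-01  5.603e-01]
 [ 2.000e-04  9.950e-01 -1.001e-01 -3.070e-02]
 [-1.000e+00  1.000e-04 -1.000e-03  2.394e-01]
 [ 0.000e+00  0.000e+00  0.000e+00  1.000e+00]] [-3.1  6.9 13.7 96.8  0.   2.6]
grasp in tool [ 0.22543984  0.00767792 -0.00988344  1.        ]
driver axis in tool [-9.98150471e-04 -2.87500767e-03  1.00001391e+00]
```

```bash
python3 -m handwheel '[[0,0,0,0.04,0.008,-0.010,-0.2],[0,0,0,0.08,0.008,-0.010,-0.2],[0,0,0,0.12,0.008,-0.010,-0.2],[0,0,0,0.15,0.008,-0.010,-0.2],[0,0,0,0.174,0.008,-0.010,-0.2],[0,0,0,0.174,0.008,-0.010,-0.2]]'; python3 - <<'E'
from h import *
for n in ["scene","side","wrist"]:
    p=cam(n);im=p["frame"][:,:,::-1].copy();T=T_tool(p["o"])
    if n!="wrist":
        im=cv2.resize(im[180:350,220:400],None,fx=4,fy=4,interpolation=cv2.INTER_CUBIC)
    cv2.imwrite(f"pics/{n}9.png",im)
print(T.round(4))
E
```

```text
time: 10.2
ee_pos: [0.5496, -0.0221, 0.0641]
tcp_rot: [-176.9, 89.8, 177.3]
wrist_force: [0.1, -0.5, 0.5]
opening: 0.0514
[[ 2.000e-04  1.012e-01  9.949e-01  5.510e-01]
 [ 0.000e+00  9.949e-01 -1.012e-01 -2.230e-02]
 [-1.000e+00  0.000e+00  2.000e-04  6.670e-02]
 [ 0.000e+00  0.000e+00  0.000e+00  1.000e+00]]
```

View pics/wrist9.png

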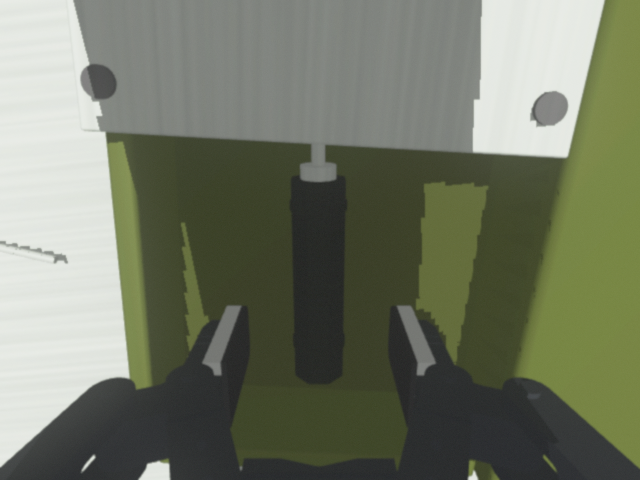

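View pics/side9.png

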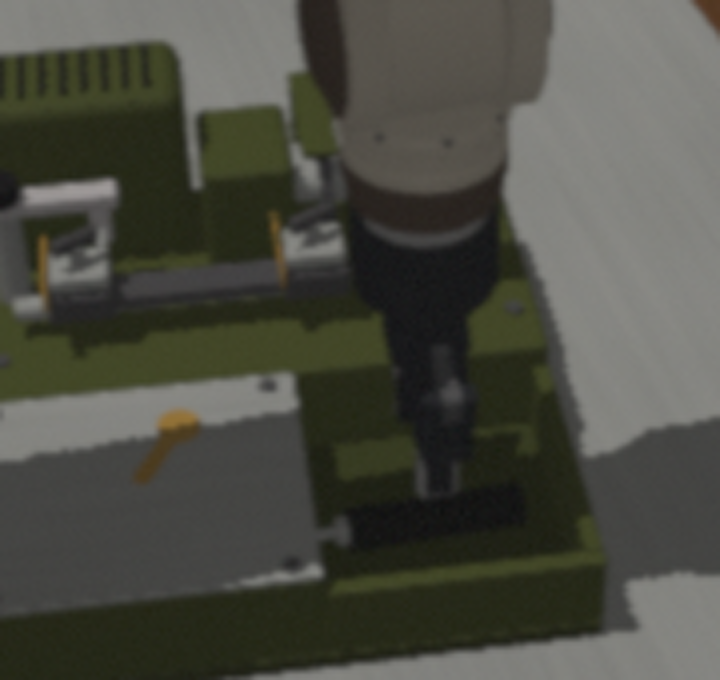

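View pics/scene9.png

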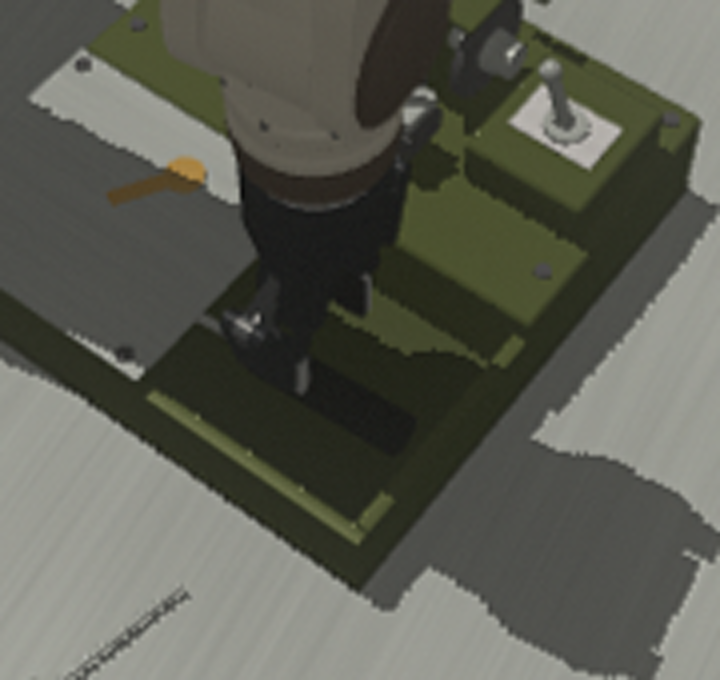

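```bash
python3 -m handwheel '[[0,0,0,0.012,0,0,-0.2],[0,0,0,0.024,0,0,-0.2],[0,0,0,0.034,0,0,-0.2],[0,0,0,0.042,0,0,-0.2],[0,0,0,0.047,0,0,-0.2],[0,0,0,0.047,0,0,-0.2]]';  python3 - <<'E'
from h import *
for n in ["scene","side","wrist"]:
    p=cam(n);im=p["frame"][:,:,::-1].copy();T=T_tool(p["o"])
    if n!="wrist":
        im=cv2.resize(im[180:350,220:400],None,fx=4,fy=4,interpolation=cv2.INTER_CUBIC)
    cv2.imwrite(f"pics/{n}10.png",im)
print(T[:3,3].round(4),p["o"]["wrist_force"])
E
```

```text
time: 11.1
ee_pos: [0.5505, -0.0227, 0.0188]
tcp_rot: [-177.9, 90.0, 176.3]
wrist_force: [0.1, 0.0, -0.4]
opening: 0.0518
[ 0.5509 -0.0227  0.0194] [ 0.11916365 -0.46436207  0.40174431]
```

View pics/wrist10.png

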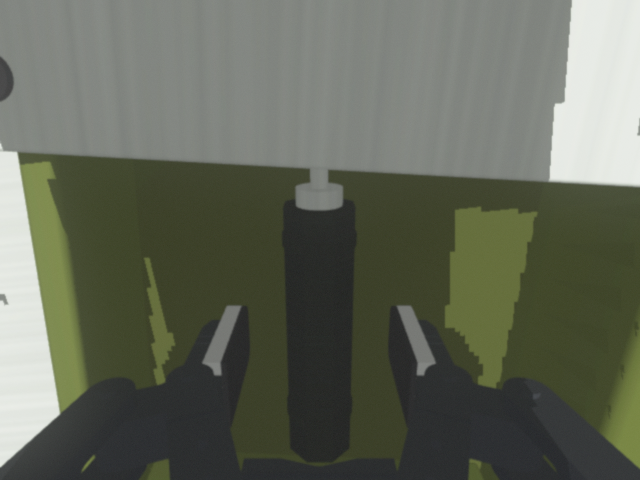

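View pics/side10.png

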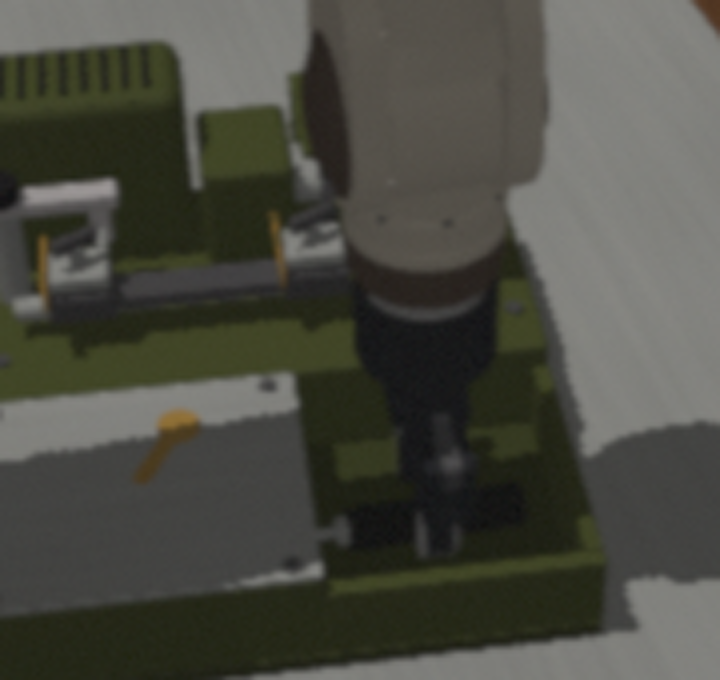

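```bash
python3 -m handwheel '[[0,0,0,0.003,0,0,-0.1],[0,0,0,0.003,0,0,0.3],[0,0,0,0.003,0,0,1],[0,0,0,0.003,0,0,1],[0,0,0,0.003,0,0,1],[0,0,0,0.003,0,0,1]]' 80;  python3 - <<'E'
from h import *
for n in ["wrist"]:
    p=cam(n);im=p["frame"][:,:,::-1].copy();T=T_tool(p["o"])
    cv2.imwrite(f"pics/{n}11.png",im)
print(T.round(4),p["o"]["wrist_force"],p["o"]["opening"])
E
```

```text
time: 12.0
ee_pos: [0.5509, -0.0227, 0.0164]
tcp_rot: [0.4, 90.0, -5.4]
wrist_force: [-0.7, -0.5, 4.9]
opening: 0.0215
[[ 4.000e-04  1.010e-01  9.949e-01  5.509e-01]
 [-0.000e+00  9.949e-01 -1.010e-01 -2.270e-02]
 [-1.000e+00  0.000e+00  4.000e-04  1.640e-02]
 [ 0.000e+00  0.000e+00  0.000e+00  1.000e+00]] [-0.70930658 -0.49638288  4.86586635] 0.021492823215878736
```

View pics/wrist11.png

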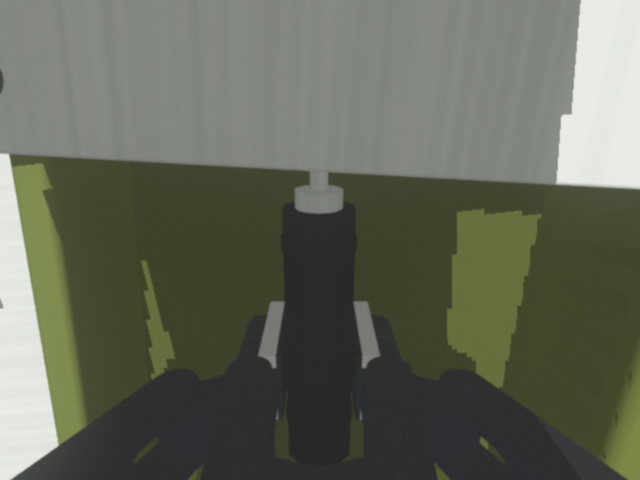

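Gripped (opening 21.5 mm). I now tilt about the blade tip in small steps, with the blade staying between floor and deck.

```bash
python3 -m handwheel '[[0,0,0,-0.003,0,0,1],[0,-2.5,0,-0.011,0,0,1],[0,-5,0,-0.018,0,0.001,1],[0,-7.5,0,-0.026,0,0.001,1],[0,-10,0,-0.033,0,0.001,1],[0,-12.5,0,-0.040,0,0.002,1],[0,-15,0,-0.047,0,0.002,1],[0,-15,0,-0.047,0,0.002,1]]';  python3 - <<'E'
from h import *
for n in ["wrist","side","scene"]:
    p=cam(n);im=p["frame"][:,:,::-1].copy();T=T_tool(p["o"])
    if n!="wrist":
        im=cv2.resize(im[180:350,220:400],None,fx=4,fy=4,interpolation=cv2.INTER_CUBIC)
    cv2.imwrite(f"pics/{n}12.png",im)
print(T.round(4),p["o"]["wrist_force"],p["o"]["opening"])
E
```

```text
time: 13.05
ee_pos: [0.5523, -0.0228, 0.0633]
tcp_rot: [0.0, 75.0, -5.8]
wrist_force: [-0.4, -0.4, -1.1]
opening: 0.0214
[[ 0.2565  0.101   0.9612  0.5525]
 [-0.0261  0.9949 -0.0976 -0.0229]
 [-0.9662 -0.      0.2578  0.0628]
 [ 0.      0.      0.      1.    ]] [ 0.31613543 -0.30656886 -1.23839377] 0.021200806411760656
```

View pics/wrist12.png

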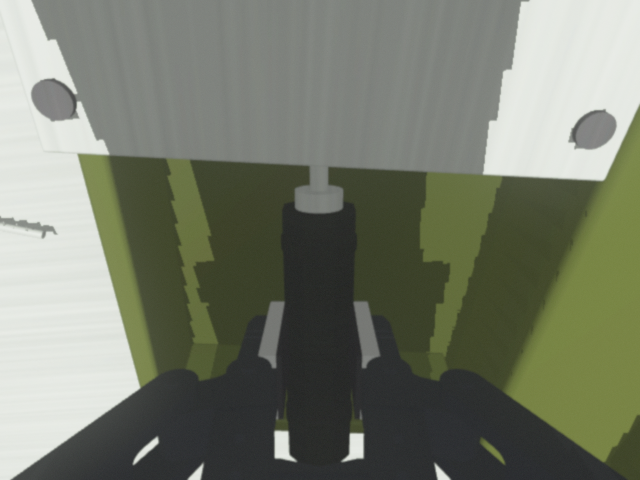

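View pics/side12.png

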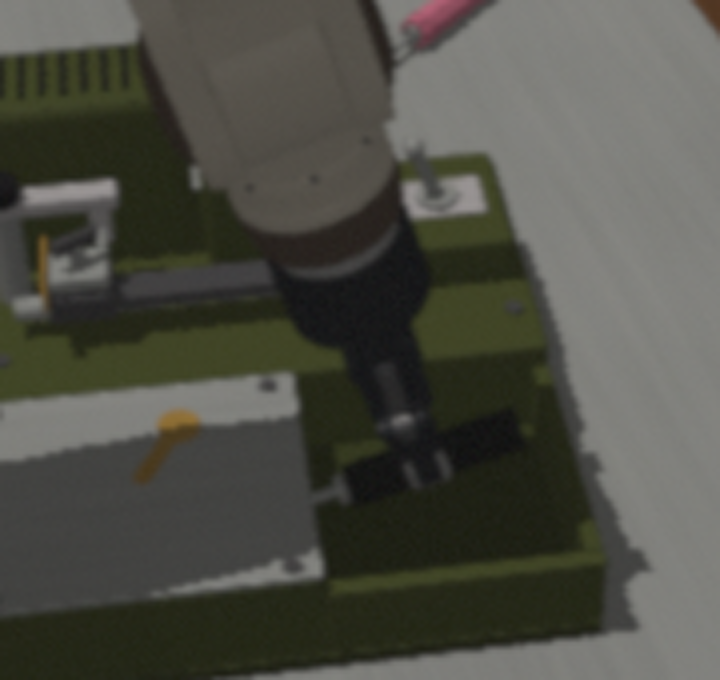

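```bash
python3 -m handwheel '[[0,-1.8,0,-0.004,0,0.004,1],[0,-3.5,0,-0.008,0,0.008,1],[0,-5.3,0,-0.012,0,0.012,1],[0,-7,0,-0.016,0,0.0155,1],[0,-7,0,-0.016,0,0.0155,1],[0,-7,0,-0.016,0,0.0155,1]]';  python3 - <<'E'
from h import *
m=np.load("m.npy");c,s=np.cos(m[2]),np.sin(m[2])
p=cam("side");T=T_tool(p["o"])
cv2.imwrite("pics/side13.png",cv2.resize(p["frame"][180:350,220:400,::-1],None,fx=4,fy=4,interpolation=cv2.INTER_CUBIC))
for k in(-.175,-.045,.055):
    w=(T@[-.0076,0,k,1])[:3];d=w[:2]-m[:2];print(k,w.round(4),(np.array([c*d[0]+s*d[1],-s*d[0]+c*d[1]])*1000).round(1))
print(p["o"]["wrist_force"],p["o"]["q"])
E
```

```text
time: 13.95
ee_pos: [0.5634, -0.024, 0.0826]
tcp_rot: [0.0, 68.0, -5.8]
wrist_force: [0.7, 0.2, -0.4]
opening: 0.0209
-0.175 [ 0.3991 -0.0073  0.0241] [ -72. -101.]
-0.045 [ 0.519  -0.0195  0.0728] [ 48.4 -94.6]
0.055 [ 0.6113 -0.0289  0.1102] [141.  -89.7]
[ 0.71526755  0.17258319 -0.38026219] [ -1.63730242 -15.52888342 -28.27495247  55.30943167  -1.55720291
   3.86085803]
```

View pics/side13.png

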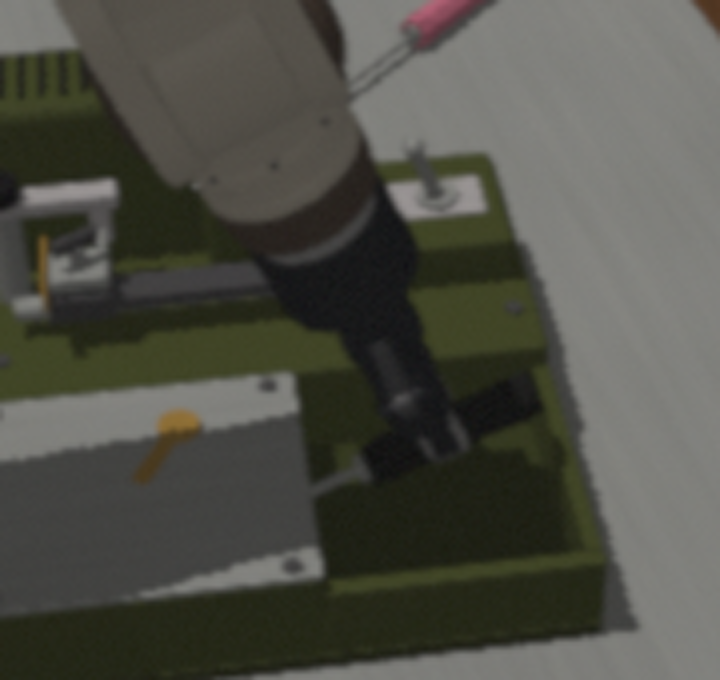

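```bash
python3 -m handwheel '[[0,0,0,0,0,0.008,1],[0,0,0,0,0,0.018,1],[0,0,0,0,0,0.03,1],[0,0,0,0,0,0.042,1],[0,0,0,0,0,0.054,1],[0,0,0,0,0,0.066,1],[0,0,0,0,0,0.078,1],[0,0,0,0,0,0.09,1],[0,0,0,0,0,0.1,1],[0,0,0,0,0,0.108,1],[0,0,0,0,0,0.112,1],[0,0,0,0,0,0.112,1]]';  python3 - <<'E'
from h import *
m=np.load("m.npy");c,s=np.cos(m[2]),np.sin(m[2])
p=cam("side");T=T_tool(p["o"])
cv2.imwrite("pics/side14.png",cv2.resize(p["frame"][160:350,240:440,::-1],None,fx=3,fy=3,interpolation=cv2.INTER_CUBIC))
for k in(-.175,-.045,.055):
    w=(T@[-.0076,0,k,1])[:3];d=w[:2]-m[:2];print(k,w.round(4),(np.array([c*d[0]+s*d[1],-s*d[0]+c*d[1]])*1000).round(1))
print(p["o"]["wrist_force"],p["o"]["q"])
p=cam("wrist");cv2.imwrite("pics/wrist14.png",p["frame"][:,:,::-1])
E
```

```text
time: 15.5
ee_pos: [0.6669, -0.0345, 0.1244]
tcp_rot: [0.0, 68.0, -5.8]
wrist_force: [0.5, 1.0, -1.2]
opening: 0.0213
-0.175 [ 0.5026 -0.0178  0.066 ] [ 31.9 -95.5]
-0.045 [ 0.6225 -0.03    0.1146] [152.2 -89.1]
0.055 [ 0.7148 -0.0394  0.1521] [244.8 -84.2]
[ 0.53149757  0.9839837  -1.15875095] [ -2.41172896  -1.64797801 -11.42993305  58.26591412  -1.26725697
   3.14420543]
```

View pics/side14.png

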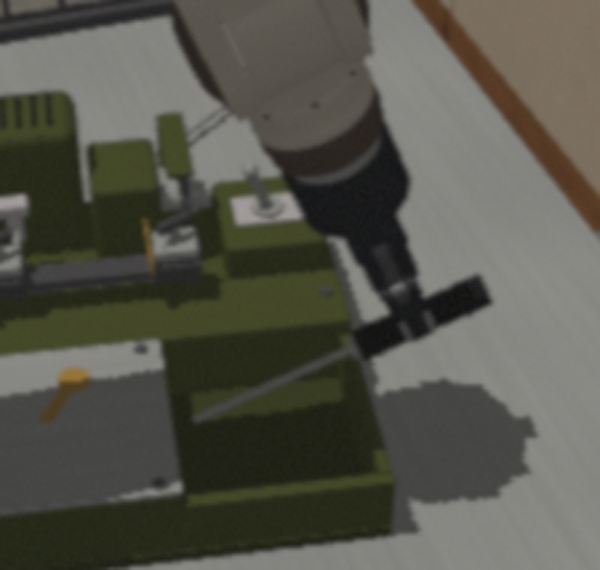

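View pics/wrist14.png

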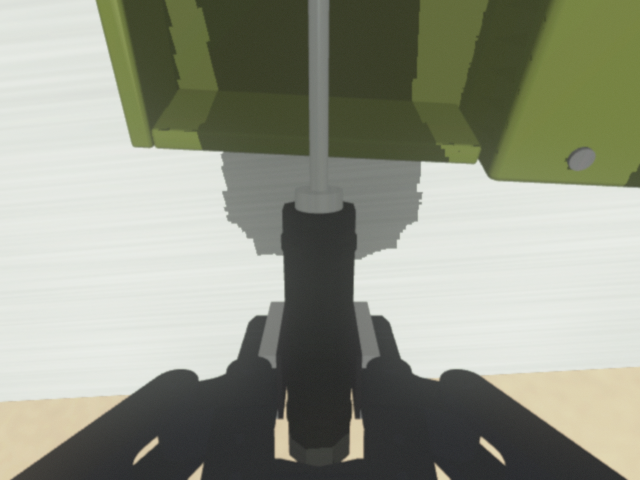

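```bash
python3 -m handwheel '[[0,0,0,-0.008,0,0.0032,1],[0,0,0,-0.02,0,0.008,1],[0,0,0,-0.034,0,0.0137,1],[0,0,0,-0.048,0,0.0194,1],[0,0,0,-0.062,0,0.025,1],[0,0,0,-0.076,0,0.0307,1],[0,0,0,-0.088,0,0.0355,1],[0,0,0,-0.097,0,0.039,1],[0,0,0,-0.102,0,0.041,1],[0,0,0,-0.102,0,0.041,1],[0,0,0,-0.102,0,0.041,1],[0,0,0,-0.102,0,0.041,1]]';  python3 - <<'E'
from h import *
ps=[cam(n) for n in("scene","side","wrist")]
T=T_tool(bot.get_obs())
for p,n in zip(ps,("scene","side","wrist")):
    im=p["frame"][:,:,::-1].copy()
    if n!="wrist":
        for k in(-.175,.055): cv2.circle(im,tuple(int(v) for v in proj(p,[(T@[-.0076,0,k,1])[:3]])[0].round()),2,(0,0,255),-1)
    cv2.imwrite(f"pics/{n}15.png",im)
for k in(-.175,.055): print((T@[-.0076,0,k,1])[:3].round(4))
E
```

```text
time: 17.1
ee_pos: [0.6664, -0.0345, 0.2338]
tcp_rot: [-0.0, 68.0, -5.8]
wrist_force: [-0.5, 0.4, -0.0]
opening: 0.0213
[ 0.5022 -0.0178  0.1757]
[ 0.7144 -0.0393  0.2618]
```

View pics/side15.png

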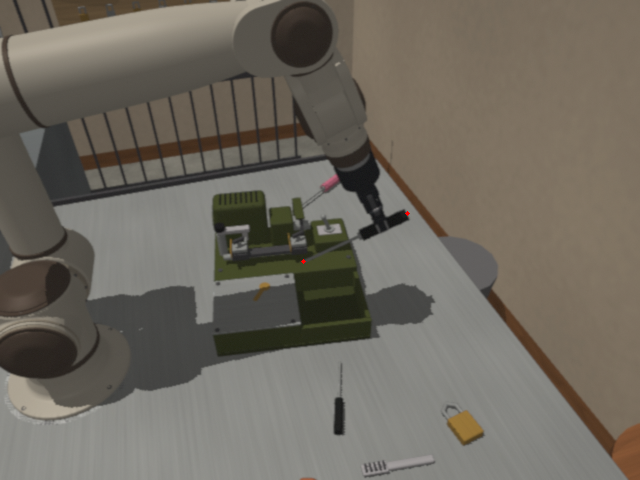

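View pics/scene15.png

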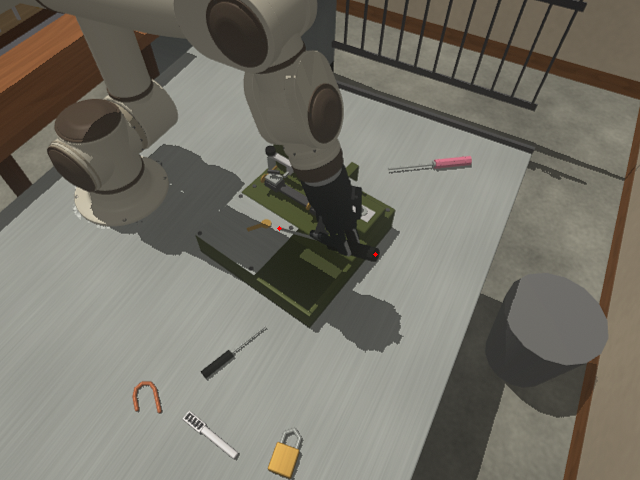

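The driver hangs free: its tip is at side pixel (303,262) and its butt at (407,214), both on their predicted marks. The toggle leans left (off) and the loose things are where they were, so I'm handing in.

```bash
python3 -c "
from workcell import bot
print(bot.job_done()); o=bot.get_obs(); print(o['time'],o['opening'],o['ee_pos'])"
```

```text
the job is handed in; nothing more can be done
None
the job is handed in; nothing more can be done
```

I switched the machine off, tilted the driver 22° and drew it out end first through the opening. I handed the job in at about 17 s with the driver still in the gripper.

**Last checks (they agreed with each other):**
- **Height:** the blade tip is at 0.176 m (about 10 cm above the deck top) and the butt at 0.262 m. Both projected points fall on the driver in the side and scene pictures.
- **Grip:** the opening held steady at 21 mm under an 80 N command, and the driver did not shift in the fingers between the grip and the end of the draw.
- **Contact:** the wrist readings I took during the tilt and draw never exceeded about 1.5 N, so nothing suggested contact with the deck.
- **Toggle:** it sat on its off-stop mark before I touched the driver, and still leans to off in the last side picture.
- **Loose things:** the key blank, padlock, shackle and brush look where they were at the start. I checked this by eye and did not measure it.

**What disagreed:**
- **Fingertips:** measured in the pictures, the shut fingertips sat about 3 mm ahead of the reported TCP, not 19 mm. My first push rode up over the toggle ball and left it about half thrown. A second push 17 mm lower finished it, and I corrected the grasp depth to match.
- **First wrist turn:** I started turning the wrist the wrong way for its joint range and reversed it before going down to the driver.
- **Grip opening:** it read 21 mm on a handle listed as 24 mm across flats, and I did not find out why.

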